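Match the striped pots to their saucers

ROBOT

A 6-joint arm with a two-finger parallel gripper is mounted at the origin on the work surface. World frame = base frame: x ahead of the robot, y to its left, z up, the work surface at z = 0. Lengths are in m, angles in rad, forces in N, time in s.
With the tool pointing down it reaches from about 0.4 to 0.825 m from the base axis. Payload 7 kg.
Tool frame: the origin (TCP) lies midway between the tips of the shut fingers; the grasp point (between the pads) lies 19 mm behind it; z points along the fingers, y is the line along which they close (so a half turn about z gives the same grasp; the last joint's range is limited). The gripper opens to 88 mm and grips with 3 to 60 N. Pads are 19 mm wide; open, the fingers measure 130 mm over their backs; the gripper's body (78 mm by 193 mm) begins 47 mm behind the grasp point.
Start: joints at [1.598, 0.359, 0.012, 0, -1.224, -0.288], TCP at [0.174, 0.652, 0.227] pointing down, gripper open.
Joint ranges: [-3.07, 3.07], [-1.43, 2.12], [-1.02, 1.25], [-3.03, 1.67], [-3.05, -0], [-3.03, 3.03]. Speed limits (rad/s): [2.39, 2.39, 3.01, 3.14, 3.14, 3.14].

INTERFACE

Orientations are given as [roll, pitch, yaw] about the fixed x, y, z axes, in that order (R = Rz(yaw) Ry(pitch) Rx(roll)).
In Python, from station import get_state, grab_frame, calibration, job_done, boxes_of, regions_of, spot_point gives the robot as it stands. The module is installed in compiled form; this text tells all that it offers.
- The arm moves only by the tool arm_command, never from a script. Its argument "commands" is a list of rows, each an object of numbers: "tx", "ty", "tz": the shift along the tool's x, y, z each as a share of 25 cm, from -1 to 1; "twist": the turn about the tool's z as a share of 180 degrees, from -1 to 1. A call has exactly 8 rows; each row is the pose to reach, as a shift and turn from the pose commanded when the call began, along the tool's axes at that moment, turning the shorter way round; what a row does not reach only later rows make up. A row lasts 1/12 s, in which the tool goes at most 41.7 mm and 7.16 degrees, less where a joint would pass 70% of its speed; a pose out of reach is approached as far as the arm can. A call with a number of a shift or a turn outside -1 to 1 is refused whole. A call with a gripper value outside its range is refused whole. "claw" is the opening, from 0 (shut) to 1 (fully open), set as the call begins (left out, the last holds). The fingers move at their own pace and stop on an object; "grip_force" is the grip in N (left out, the last holds). Time passes only in rows, so rows that repeat a pose let the fingers close, or fill a call up. It gives the time, the measured TCP pose, the force, the opening and the grip force at its end, in the units of the state.
- get_state(): the state, without advancing time (a new reading comes with each control period).
- grab_frame(name): name is "scene" or "top" or "wrist"; returns the picture (480x640x3 uint8, red, green, blue); there is no depth.
- calibration(name): a dict with "camera_matrix" (3x3 intrinsics, pixels), "extrinsics" (4x4, takes a point from camera to world coordinates). Camera axes: x right, y down, z forward; pixel columns grow to the right and rows downward; lengths in m; the calibration is good to about 2 mm. The wrist camera is an equidistant fisheye: a pixel r from the principal point sees the ray r / f radians off the axis. A picture is of the moment at which its call begins: read the wrist's pose just before it. calibration takes no time and is no camera call; for the wrist camera it gives the pose at the moment of the call.
- job_done(): hands the job in; it is judged then, once.
Trained networks look in the newest picture that a camera, given by its name, has taken for a name from the list of things; names that differ only in an ending like _2 or _b are one class to them, and where a whole thing is asked for, a point or a joint stands for the part that bears it (a point fixed in the world has none). Each returns a list of dicts, best first, with "score" (0 to 1); they miss things now and then, are a little off and sometimes report something else, mostly with a low value. They report only what shows in the picture. A call takes as long as a camera call. They do not tell look-alikes from the thing itself.
- boxes_of(query, camera): "rect" ([left, top, right, bottom] in pixels, round what is visible of it).
- regions_of(query, camera): "region" (480x640 bool, what is visible of it) and "rect" ([left, top, right, bottom] in pixels, round what is visible of it).
- spot_point(query, camera): "uv" ([column, row] in pixels: a listed point, or the origin of a listed thing).
The state is a dict: "t": time; "q": joint angles; "qd": joint speeds; "joint_efforts": joint torques, N m; "eef_pos": TCP position; "ee_rot": TCP orientation; "force": force on the tool from outside, world axes, zero at the start; "moment": the same for the moment, N m; "width": finger opening in m; "gripper_force": force on a finger pad.
Only numpy, scipy, OpenCV 4.12 (cv2) and the standard library are available. Lean on these libraries where they do the work, as an engineer would, in place of code of your own. Each camera call takes 0.05 s, during which the arm holds its last target. There are 200 camera calls.

TASK

Move the plain terracotta pot off the saucer it is standing on and onto the middle of the cork mat, and stand each of the three striped pots upright in the middle of the saucer that has the colour of its stripes. Leave the plain blue pot and the striped teapot where they are, and do not knock anything over.

Things in the scene. Friction and masses are not known exactly. Their poses are not given: they have to be found in the camera images.
- pot_black: Round-bellied plant pot, white with black stripes round it (rings on its shoulder seen from above), with a green ball cactus. 58 mm high (72 with the plant), 60 mm across the upright belly wall, 14 to 41 mm above its base; base 48 mm across; 250 g, give or take a third. Grip across the belly, any side. Loose on the table. Origin: centre of its underside, z up.
- pot_blue: Round-bellied plant pot, white with blue stripes round it (rings on its shoulder seen from above), with a pale green rosette plant. 58 mm high (72 with the plant), 60 mm across the upright belly wall, 14 to 41 mm above its base; base 48 mm across; 250 g, give or take a third. Grip across the belly, any side. Loose on the table. Origin: centre of its underside, z up.
- pot_yellow: Round-bellied plant pot, white with yellow stripes round it (rings on its shoulder seen from above), with a green rosette plant. 58 mm high (72 with the plant), 60 mm across the upright belly wall, 14 to 41 mm above its base; base 48 mm across; 250 g, give or take a third. Grip across the belly, any side. Loose on the table. Origin: centre of its underside, z up.
- terracotta_pot: Plain terracotta-coloured pot, no stripes, same shape and size as the striped pots (60 mm across the belly, 14 to 41 mm above its base; 58 mm high, 72 with its plant; base 48 mm; 250 g, give or take a third). Loose; it starts on the middle saucer. Origin: centre of its underside, z up.
- plain_blue_pot: Plain blue pot without stripes, same shape and size as the striped pots, standing loose on the table among them. It is to stay where it is. Origin: centre of its underside, z up.
- saucer_black: Drip saucer, plain black, 100 mm across, 10 mm high, fixed. Flat floor 5 mm above its origin, about 78 mm across, sloping rim round it. Three saucers stand 125 mm apart in a row, any colour order, on a 6 mm thick wooden tray; the middle one holds the terracotta pot at the start. Origin: centre of its underside, z up.
- saucer_blue: Drip saucer, plain blue, 100 mm across, 10 mm high, fixed. Flat floor 5 mm above its origin, about 78 mm across, sloping rim round it. Three saucers stand 125 mm apart in a row, any colour order, on a 6 mm thick wooden tray; the middle one holds the terracotta pot at the start. Origin: centre of its underside, z up.
- saucer_yellow: Drip saucer, plain yellow, 100 mm across, 10 mm high, fixed. Flat floor 5 mm above its origin, about 78 mm across, sloping rim round it. Three saucers stand 125 mm apart in a row, any colour order, on a 6 mm thick wooden tray; the middle one holds the terracotta pot at the start. Origin: centre of its underside, z up.
- cork_mat: Round cork mat, 104 mm across, 6 mm thick, flat, fixed on the table to the left or the right of the tray. Origin: centre of its underside, z up; its top is 6 mm above.
- teapot: Large black-and-white striped teapot planted with mint, 140 mm across the belly, about 240 mm from spout (+x) to handle (-x), 104 mm high, about 200 with the mint; 1.4 kg, loose. Stands on the other side of the tray from the cork mat. To be left alone. Origin: centre of its underside, z up.
Things that resemble listed ones, but are neither listed nor needed, are in the scene too. What is meant by the cork_mat is not pink, red or turquoise, and is the larger of those in its own colour.

How it is judged:
By the outcome, as a careful person would: the job done as asked, in the order asked, and still so for the second after the job is handed in, with the robot touching nothing.
It also fails if it takes over 99 s, if anything falls off the work surface, if the arm or the gripper's body presses on something with over 40 N, if the wrist force passes 120 N, or if a joint passes its speed limit or range.

## Working session

There is one attempt and no reset: what is moved stays moved. The work goes in short steps, Python scripts to look and compute and a tool call to move; the robot and the scene stay as the last step left them, time stands still between calls to the robot, and variables do not carry over. Pictures are saved under pics/ and viewed, at most 14 in all, crops included, and the job is handed in when it is done.

Besides the shell and the picture viewer there is one more tool, called after ">>>" in YAML: its name, and indented under it one key for each argument. arm_command: Moves the arm, as the interface text tells. Shift numbers are shares of 25 cm and turn numbers shares of 180 degrees, none past 1 either way. Its arguments: {"type":"object","properties":{"commands":{"type":"array"},"claw":{"type":"number"},"grip_force":{"type":"number"}},"required":["commands"]}

```bash
mkdir -p pics; cat > h.py <<'E'
import numpy as np, cv2
from station import *
def save(n,img): cv2.imwrite('pics/'+n,cv2.cvtColor(img,cv2.COLOR_RGB2BGR))
def world(cam,uv,z,cal=None):
    c=cal or calibration(cam);K=np.array(c['camera_matrix']);E=np.array(c['extrinsics'])
    x=(uv[0]-K[0,2])/K[0,0];y=(uv[1]-K[1,2])/K[1,1]
    if cam=='wrist':
        r=np.hypot(x,y);s=np.sin(r)/r if r>1e-9 else 1;d=np.array([x*s,y*s,np.cos(r)])
    else: d=np.array([x,y,1.])
    d=E[:3,:3]@d;o=E[:3,3]
    return o+d*(z-o[2])/d[2]
E
python3 - <<'E'
from h import *
s=get_state();print({k:np.round(v,3).tolist() for k,v in s.items()})
for cam in ['top','scene']:
    save(cam+'0.png',grab_frame(cam))
    print(cam,np.round(calibration(cam)['extrinsics'],3).tolist(),np.round(calibration(cam)['camera_matrix'],1).tolist())
    if cam=='top':
      for n in ['pot_black','pot_blue','pot_yellow','terracotta_pot','plain_blue_pot','saucer_black','saucer_blue','saucer_yellow','cork_mat','teapot']:
        z={'s':.011,'c':.006}.get(n[0],.0)
        print(n,[(round(d['score'],2),np.round(d['uv']).tolist(),np.round(world(cam,d['uv'],z)[:2],3).tolist()) for d in spot_point(n,cam)[:4]])
E
```

```text
{'t': 0.0, 'q': [1.598, 0.359, 0.011, -0.0, -1.224, -0.288], 'qd': [-0.001, 0.0, 0.0, -0.001, 0.001, 0.001], 'joint_efforts': [-0.001, -58.272, 29.306, 6.997, 0.007, -0.0], 'eef_pos': [0.174, 0.652, 0.226], 'ee_rot': [3.14, -0.0, -0.261], 'force': [-0.181, -0.563, 0.677], 'moment': [-0.052, -0.017, -0.003], 'gripper_force': 0.0, 'width': 0.087}
top [[0.003, -0.994, 0.109, 0.421], [-1.0, -0.006, -0.026, 0.087], [0.027, -0.109, -0.994, 1.109], [0.0, 0.0, 0.0, 1.0]] [[479.3, 0.0, 324.2], [0.0, 479.3, 239.8], [0.0, 0.0, 1.0]]
pot_black [(0.68, [448.0, 287.0], [0.434, -0.229])]
pot_blue [(0.91, [318.0, 280.0], [0.45, 0.072]), (0.6, [369.0, 201.0], [0.637, -0.047])]
pot_yellow [(0.63, [253.0, 292.0], [0.423, 0.221])]
terracotta_pot [(0.59, [367.0, 200.0], [0.637, -0.043])]
plain_blue_pot [(0.62, [384.0, 282.0], [0.447, -0.082]), (0.47, [318.0, 280.0], [0.449, 0.072])]
saucer_black [(0.7, [419.0, 200.0], [0.637, -0.164])]
saucer_blue []
saucer_yellow [(0.82, [364.0, 201.0], [0.633, -0.036])]
cork_mat [(0.85, [169.0, 314.0], [0.372, 0.408]), (0.81, [160.0, 194.0], [0.648, 0.439]), (0.81, [114.0, 225.0], [0.574, 0.54]), (0.62, [231.0, 233.0], [0.557, 0.274])]
teapot [(0.33, [311.0, 204.0], [0.629, 0.088])]
scene [[0.808, 0.34, -0.481, 1.109], [0.589, -0.495, 0.639, -0.67], [-0.02, -0.8, -0.6, 0.752], [0.0, 0.0, 0.0, 1.0]] [[483.1, 0.0, 319.0], [0.0, 483.1, 237.6], [0.0, 0.0, 1.0]]
```

View pics/top0.png

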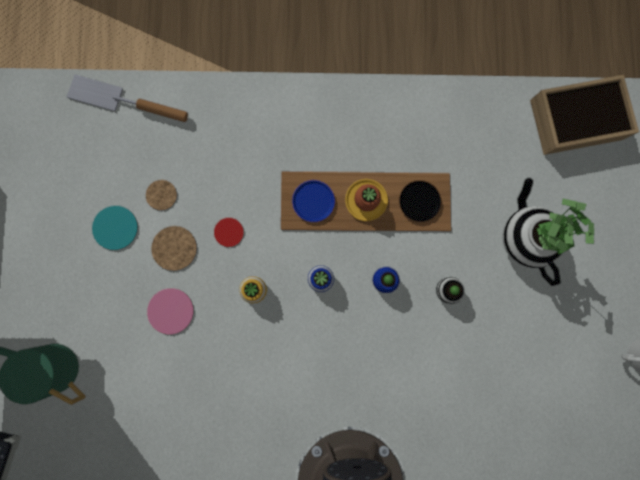

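View pics/scene0.png

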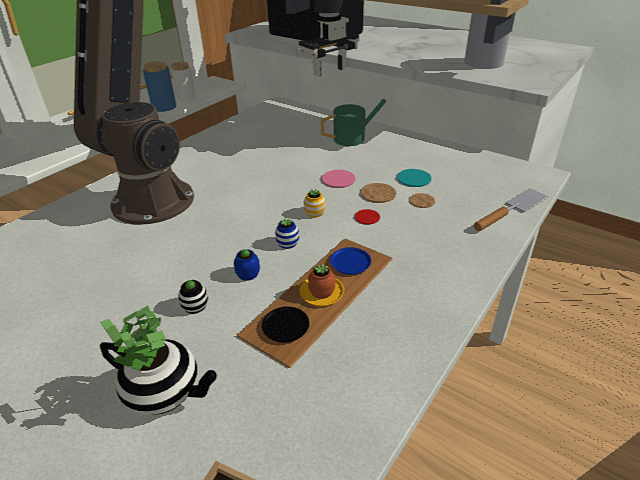

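Top view: terracotta pot (369,198) stands on the yellow saucer, with the blue saucer at (314,201) and the black one at (420,201). Striped pots are yellow (253,290), blue (320,279) and black (450,291). The plain blue pot is at (386,280).

Cork mat candidates are (174,248) large cork, (161,195) small cork, and the red, pink and turquoise mats. I choose (174,248). Blue pot candidates are (320,279) striped and (386,280) plain.

```bash
python3 - <<'E'
from h import *
import scipy.ndimage as nd
im={c:grab_frame(c) for c in('top','scene')}
crop=im['top'][160:330,130:490];save('crop.png',cv2.resize(crop,None,fx=2.2,fy=2.2,interpolation=cv2.INTER_CUBIC))
def ray(cam,uv):
    a=world(cam,uv,0.);b=world(cam,uv,.1);return a,b-a
seed={'pot_black':(451,290),'pot_blue':(320,279),'pot_yellow':(253,290),'terracotta_pot':(369,198),'plain_blue_pot':(386,280)}
sseed={'pot_black':(193,296),'pot_blue':(287,234),'pot_yellow':(315,203),'terracotta_pot':(322,282),'plain_blue_pot':(247,265)}
def near(lst,uv):
    l=[d for d in lst if np.hypot((d['rect'][0]+d['rect'][2])/2-uv[0],(d['rect'][1]+d['rect'][3])/2-uv[1])<15]
    return l[0] if l else None
for n in seed:
    out=[]
    for cam,s in(('top',seed[n]),('scene',sseed[n])):
        d=near(regions_of(n,cam),s)
        if d is None: out.append(None);continue
        r=d['rect'];out.append(((r[0]+r[2])/2,(r[1]+r[3])/2))
    z0=.04+(.011 if n[0]=='t' else 0)
    print(n,out,[np.round(world(c,o,z0)[:2],3).tolist() for c,o in zip(('top','scene'),out) if o])
for n,s,z in(('saucer_black',(420,201),.014),('saucer_blue',(314,201),.014),('saucer_yellow',(366,201),.014),('cork_mat',(174,248),.006)):
    for cam in('top','scene'):
        for d in regions_of(n,cam)[:5]:
            m=d['region'].astype(np.uint8);c=max(cv2.findContours(m,0,1)[0],key=cv2.contourArea)
            P=np.array([world(cam,p[0],z)[:2] for p in c],np.float32)
            (x,y),r=cv2.minEnclosingCircle(P);print(n,cam,round(d['score'],2),np.round(d['rect']).tolist(),round(x,3),round(y,3),'r',round(r,3))
E
```

```text
pot_black [(450.3, 288.5), (195.0, 297.65)] [[0.431, -0.224], [0.446, -0.233]]
pot_blue [(319.29999999999995, 280.55), (287.2, 232.5)] [[0.448, 0.069], [0.46, 0.06]]
pot_yellow [(251.4, 289.75), None] [[0.427, 0.219]]
terracotta_pot [(369.8, 195.75), (322.55, 281.9)] [[0.638, -0.044], [0.647, -0.048]]
plain_blue_pot [(387.6, 279.4), (247.15, 265.9)] [[0.451, -0.083], [0.466, -0.093]]
saucer_black top 0.6 [399.0, 176.0, 442.0, 226.0] 0.635 -0.166 r 0.051
saucer_black scene 0.81 [265.0, 304.0, 309.0, 341.0] 0.634 -0.161 r 0.052
saucer_blue top 0.94 [291.0, 182.0, 332.0, 220.0] 0.633 0.083 r 0.049
saucer_blue top 0.37 [356.0, 184.0, 383.0, 208.0] 0.642 -0.043 r 0.033
saucer_blue scene 0.81 [332.0, 246.0, 372.0, 274.0] 0.632 0.085 r 0.052
saucer_blue scene 0.6 [232.0, 251.0, 261.0, 282.0] 0.442 -0.066 r 0.057
saucer_yellow top 0.87 [349.0, 179.0, 392.0, 218.0] 0.638 -0.04 r 0.049
saucer_yellow scene 0.88 [303.0, 280.0, 346.0, 306.0] 0.638 -0.037 r 0.05
cork_mat top 0.96 [150.0, 223.0, 198.0, 269.0] 0.524 0.401 r 0.052
cork_mat top 0.9 [213.0, 217.0, 245.0, 245.0] 0.56 0.28 r 0.036
cork_mat top 0.67 [144.0, 178.0, 176.0, 213.0] 0.646 0.437 r 0.036
cork_mat top 0.67 [93.0, 205.0, 137.0, 248.0] 0.569 0.539 r 0.052
cork_mat scene 0.8 [356.0, 212.0, 382.0, 224.0] 0.564 0.28 r 0.039
cork_mat scene 0.78 [359.0, 181.0, 402.0, 202.0] 0.525 0.403 r 0.056
cork_mat scene 0.73 [413.0, 194.0, 434.0, 211.0] 0.647 0.435 r 0.038
cork_mat scene 0.63 [399.0, 168.0, 433.0, 188.0] 0.566 0.539 r 0.057
cork_mat scene 0.61 [319.0, 171.0, 355.0, 188.0] 0.384 0.405 r 0.055
```

View pics/crop.png

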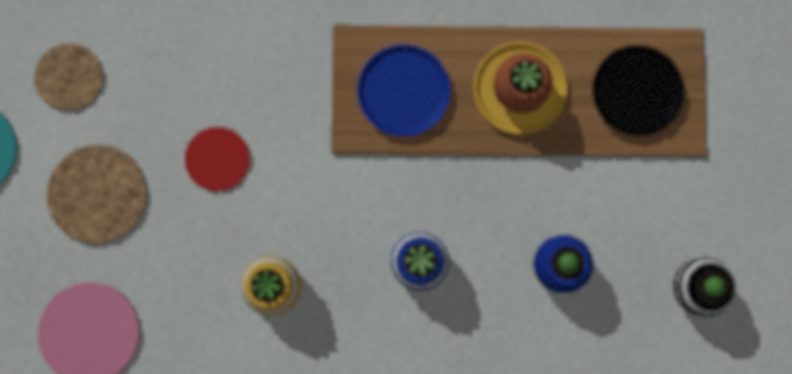

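>>> arm_command:
  commands:
    - {"tx": 0.06, "ty": 0.08, "tz": 0, "twist": 0.02}
    - {"tx": 0.17, "ty": 0.21, "tz": 0, "twist": 0.05}
    - {"tx": 0.28, "ty": 0.35, "tz": 0, "twist": 0.08}
    - {"tx": 0.39, "ty": 0.48, "tz": 0, "twist": 0.11}
    - {"tx": 0.5, "ty": 0.62, "tz": 0, "twist": 0.14}
    - {"tx": 0.6, "ty": 0.75, "tz": 0, "twist": 0.17}
    - {"tx": 0.7, "ty": 0.88, "tz": 0, "twist": 0.2}
    - {"tx": 0.8, "ty": 1, "tz": 0, "twist": 0.2}
  claw: 1

```text
t: 2.27
eef_pos: [0.3016, 0.3602, 0.2268]
ee_rot: [-3.141, 0.0, -0.895]
force: [0.6, 0.9, 0.8]
width: 0.0874
gripper_force: 0.0
```

>>> arm_command:
  commands:
    - {"tx": 0.13, "ty": 0, "tz": 0, "twist": 0.03}
    - {"tx": 0.26, "ty": 0, "tz": 0, "twist": 0.06}
    - {"tx": 0.4, "ty": 0, "tz": 0, "twist": 0.09}
    - {"tx": 0.53, "ty": 0, "tz": 0, "twist": 0.12}
    - {"tx": 0.66, "ty": 0, "tz": 0, "twist": 0.15}
    - {"tx": 0.8, "ty": 0, "tz": 0, "twist": 0.18}
    - {"tx": 0.93, "ty": 0, "tz": 0, "twist": 0.21}
    - {"tx": 1, "ty": 0, "tz": 0, "twist": 0.217}

```text
t: 2.93
eef_pos: [0.4602, 0.1658, 0.2268]
ee_rot: [-3.141, -0.0, -1.578]
force: [-0.1, 0.2, -1.1]
width: 0.0872
gripper_force: 0.0
```

>>> arm_command:
  commands:
    - {"tx": 0.11, "ty": -0.09, "tz": 0}
    - {"tx": 0.22, "ty": -0.19, "tz": 0}
    - {"tx": 0.33, "ty": -0.28, "tz": 0}
    - {"tx": 0.44, "ty": -0.38, "tz": 0.05}
    - {"tx": 0.55, "ty": -0.47, "tz": 0.1}
    - {"tx": 0.66, "ty": -0.57, "tz": 0.15}
    - {"tx": 0.77, "ty": -0.66, "tz": 0.2}
    - {"tx": 0.83, "ty": -0.71, "tz": 0.2}

```text
invalid input
```

```bash
cat > w.py <<'E'
from h import *
import sys
def look(n,name,zb):
    cal=calibration('wrist');s=get_state();im=grab_frame('wrist')
    if name: save(name,im)
    print('tcp',np.round(s['eef_pos'],4))
    for m in n:
        for d in regions_of(m,'wrist')[:3]:
            r=d['rect'];p=[(r[0]+r[2])/2,(r[1]+r[3])/2]
            print(m,round(d['score'],2),np.round(r).tolist(),np.round(world('wrist',p,zb,cal)[:2],4))
    return im,cal
E
python3 -c "
from w import *
im,cal=look(['terracotta_pot','saucer_yellow'],'w1.png',.011+.041)
print(np.round(cal['extrinsics'],3),np.round(cal['camera_matrix'],1))
for d in spot_point('terracotta_pot','wrist'): print(d['uv'],world('wrist',d['uv'],.011,cal))
"
```

```text
tcp [0.4602 0.1658 0.2268]
terracotta_pot 0.74 [105.0, 2.0, 168.0, 49.0] [ 0.6281 -0.0249]
saucer_yellow 0.81 [110.0, 1.0, 187.0, 70.0] [ 0.6146 -0.0121]
[[-1.     0.006  0.002  0.459]
 [ 0.006  0.962  0.274  0.092]
 [ 0.     0.274 -0.962  0.385]
 [ 0.     0.     0.     1.   ]] [[371.6   0.  314.1]
 [  0.  371.6 236.9]
 [  0.    0.    1. ]]
[147.9, 27.7] [ 0.63486383 -0.03415521  0.011     ]
[270.2, 387.0] [0.51623867 0.39612799 0.011     ]
```

View pics/w1.png

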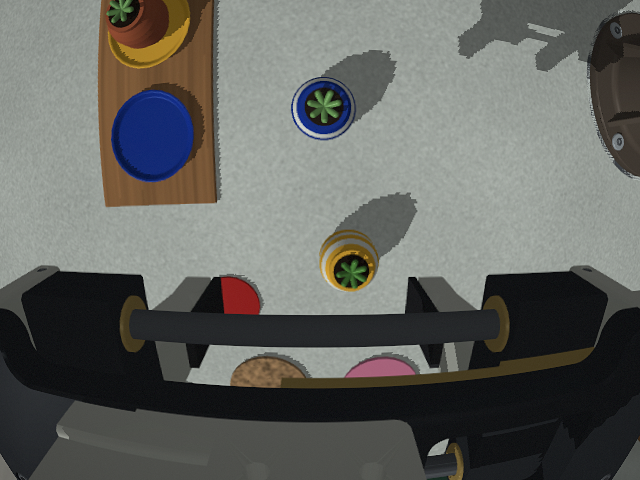

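The picture shows yellow pot (350,262), blue pot (323,108), the blue saucer (153,136), and the terracotta pot (140,20) at the edge. The move was refused, probably because twist was missing, so I'll resend it with all keys.

>>> arm_command:
  commands:
    - {"tx": 0.1, "ty": -0.1, "tz": 0, "twist": 0}
    - {"tx": 0.2, "ty": -0.2, "tz": 0, "twist": 0}
    - {"tx": 0.3, "ty": -0.3, "tz": 0, "twist": 0}
    - {"tx": 0.38, "ty": -0.4, "tz": 0, "twist": 0}
    - {"tx": 0.44, "ty": -0.5, "tz": 0, "twist": 0}
    - {"tx": 0.5, "ty": -0.6, "tz": 0, "twist": 0}
    - {"tx": 0.52, "ty": -0.68, "tz": 0, "twist": 0}
    - {"tx": 0.53, "ty": -0.71, "tz": 0, "twist": 0}

```text
t: 3.8
eef_pos: [0.6383, 0.0356, 0.2259]
ee_rot: [3.141, -0.0, -1.57]
force: [-1.1, 1.1, -0.3]
width: 0.0875
gripper_force: 0.0
```

```bash
python3 -c "
from w import *
im,cal=look(['terracotta_pot','saucer_yellow','saucer_black','saucer_blue'],'w2.png',.011+.041)
print(np.round(cal['extrinsics'],4))
for d in spot_point('terracotta_pot','wrist'): print(d['uv'],world('wrist',d['uv'],.011,cal))
"
```

```text
tcp [0.6383 0.0356 0.2259]
terracotta_pot 0.79 [283.0, 102.0, 352.0, 168.0] [ 0.6341 -0.037 ]
saucer_yellow 0.6 [271.0, 85.0, 364.0, 185.0] [ 0.6344 -0.0369]
saucer_black 0.68 [269.0, 0.0, 366.0, 59.0] [ 0.634  -0.1335]
saucer_blue 0.58 [273.0, 210.0, 366.0, 298.0] [0.6316 0.0734]
[[-1.000e+00 -5.000e-04 -1.200e-03  6.373e-01]
 [-8.000e-04  9.619e-01  2.734e-01 -3.790e-02]
 [ 1.000e-03  2.734e-01 -9.619e-01  3.840e-01]
 [ 0.000e+00  0.000e+00  0.000e+00  1.000e+00]]
[316.5, 134.4] [ 0.63461401 -0.03741008  0.011     ]
```

View pics/w2.png

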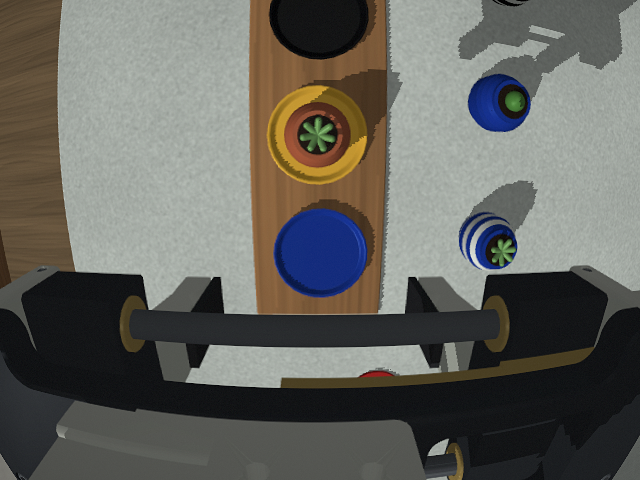

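The picture shows the terracotta pot at (317,135), centred on the yellow saucer. The black saucer is at (318,20) and the blue one at (320,252). The camera is directly over the pot, so its position is (0.6345, -0.037). Next I descend and grip.

>>> arm_command:
  commands:
    - {"tx": 0.15, "ty": 0.014, "tz": 0, "twist": 0}
    - {"tx": 0.29, "ty": 0.014, "tz": 0, "twist": 0}
    - {"tx": 0.29, "ty": 0.014, "tz": 0.15, "twist": 0}
    - {"tx": 0.29, "ty": 0.014, "tz": 0.3, "twist": 0}
    - {"tx": 0.29, "ty": 0.014, "tz": 0.45, "twist": 0}
    - {"tx": 0.29, "ty": 0.014, "tz": 0.6, "twist": 0}
    - {"tx": 0.29, "ty": 0.014, "tz": 0.74, "twist": 0}
    - {"tx": 0.29, "ty": 0.014, "tz": 0.808, "twist": 0}

```text
t: 4.77
eef_pos: [0.6297, -0.0365, 0.0209]
ee_rot: [3.137, -0.0, -1.571]
force: [-0.5, 0.2, -0.2]
width: 0.088
gripper_force: 0.0
```

>>> arm_command:
  commands:
    - {"tx": 0, "ty": 0, "tz": 0, "twist": 0}
    - {"tx": 0, "ty": 0, "tz": 0, "twist": 0}
    - {"tx": 0, "ty": 0, "tz": 0, "twist": 0}
    - {"tx": 0, "ty": 0, "tz": 0, "twist": 0}
    - {"tx": 0, "ty": 0, "tz": 0, "twist": 0}
    - {"tx": 0, "ty": 0, "tz": 0, "twist": 0}
    - {"tx": 0, "ty": 0, "tz": 0, "twist": 0}
    - {"tx": 0, "ty": 0, "tz": 0, "twist": 0}
  claw: 0.5
  grip_force: 25

```text
t: 5.43
eef_pos: [0.6345, -0.0364, 0.0269]
ee_rot: [-3.138, 0.001, -1.57]
force: [-1.0, 1.6, 7.9]
width: 0.0595
gripper_force: 25.0
```

>>> arm_command:
  commands:
    - {"tx": 0, "ty": 0, "tz": -0.02, "twist": 0}
    - {"tx": 0, "ty": 0, "tz": -0.06, "twist": 0}
    - {"tx": 0, "ty": 0, "tz": -0.13, "twist": 0}
    - {"tx": 0, "ty": 0, "tz": -0.22, "twist": 0}
    - {"tx": 0, "ty": 0, "tz": -0.32, "twist": 0}
    - {"tx": 0, "ty": 0, "tz": -0.4, "twist": 0}
    - {"tx": 0, "ty": 0, "tz": -0.45, "twist": 0}
    - {"tx": 0, "ty": 0, "tz": -0.48, "twist": 0}

```text
t: 6.1
eef_pos: [0.6334, -0.0369, 0.1474]
ee_rot: [-3.139, 0.001, -1.571]
force: [0.2, -0.8, -2.5]
width: 0.0593
gripper_force: 25.0
```

>>> arm_command:
  commands:
    - {"tx": -0.03, "ty": 0.01, "tz": 0, "twist": 0}
    - {"tx": -0.1, "ty": 0.03, "tz": 0, "twist": 0}
    - {"tx": -0.2, "ty": 0.05, "tz": 0, "twist": 0}
    - {"tx": -0.33, "ty": 0.08, "tz": 0, "twist": 0}
    - {"tx": -0.47, "ty": 0.12, "tz": 0, "twist": 0}
    - {"tx": -0.61, "ty": 0.16, "tz": 0, "twist": 0}
    - {"tx": -0.75, "ty": 0.19, "tz": 0, "twist": 0}
    - {"tx": -0.88, "ty": 0.22, "tz": 0, "twist": 0}

```text
t: 6.77
eef_pos: [0.5761, 0.1848, 0.1435]
ee_rot: [3.14, -0.001, -1.571]
force: [1.6, 0.4, -3.3]
width: 0.0593
gripper_force: 25.0
```

>>> arm_command:
  commands:
    - {"tx": -0.14, "ty": 0.04, "tz": 0, "twist": 0}
    - {"tx": -0.28, "ty": 0.07, "tz": 0, "twist": 0}
    - {"tx": -0.42, "ty": 0.11, "tz": 0, "twist": 0}
    - {"tx": -0.55, "ty": 0.14, "tz": 0, "twist": 0}
    - {"tx": -0.67, "ty": 0.17, "tz": 0, "twist": 0}
    - {"tx": -0.77, "ty": 0.195, "tz": 0, "twist": 0}
    - {"tx": -0.84, "ty": 0.21, "tz": 0, "twist": 0}
    - {"tx": -0.876, "ty": 0.218, "tz": 0, "twist": 0}

```text
t: 7.43
eef_pos: [0.522, 0.4041, 0.1433]
ee_rot: [3.14, -0.001, -1.569]
force: [0.6, -0.8, -2.4]
width: 0.0596
gripper_force: 25.0
```

>>> arm_command:
  commands:
    - {"tx": 0, "ty": 0, "tz": 0.03, "twist": 0}
    - {"tx": 0, "ty": 0, "tz": 0.1, "twist": 0}
    - {"tx": 0, "ty": 0, "tz": 0.18, "twist": 0}
    - {"tx": 0, "ty": 0, "tz": 0.26, "twist": 0}
    - {"tx": 0, "ty": 0, "tz": 0.32, "twist": 0}
    - {"tx": 0, "ty": 0, "tz": 0.34, "twist": 0}
    - {"tx": 0, "ty": 0, "tz": 0.34, "twist": 0}
    - {"tx": 0, "ty": 0, "tz": 0.34, "twist": 0}

```text
t: 8.1
eef_pos: [0.5238, 0.4014, 0.0597]
ee_rot: [3.142, -0.001, -1.571]
force: [0.2, 0.5, -1.1]
width: 0.0597
gripper_force: 25.0
```

```bash
python3 -c "
from w import *
s=get_state();print(s['eef_pos'],s['ee_rot'],s['force'])
save('s2.png',grab_frame('scene')[120:320,240:480].repeat(3,0).repeat(3,1))
for m in ['cork_mat','terracotta_pot']:
  for d in regions_of(m,'scene')[:4]: print(m,d['score'],d['rect'])
"
```

```text
[0.52379302 0.40144822 0.05972549] [ 3.14156858e+00 -5.29412737e-04 -1.57136880e+00] [ 0.23711432  0.50431255 -1.05539261]
cork_mat 0.83 [397.3, 166.7, 431.7, 188.9]
cork_mat 0.56 [321.9, 171.1, 356.0, 188.1]
cork_mat 0.52 [414.7, 191.9, 433.7, 209.3]
cork_mat 0.18 [373.5, 157.3, 391.3, 187.8]
terracotta_pot 0.81 [371.4, 156.4, 391.9, 186.5]
terracotta_pot 0.41 [276.1, 219.1, 298.2, 247.8]
```

View pics/s2.png

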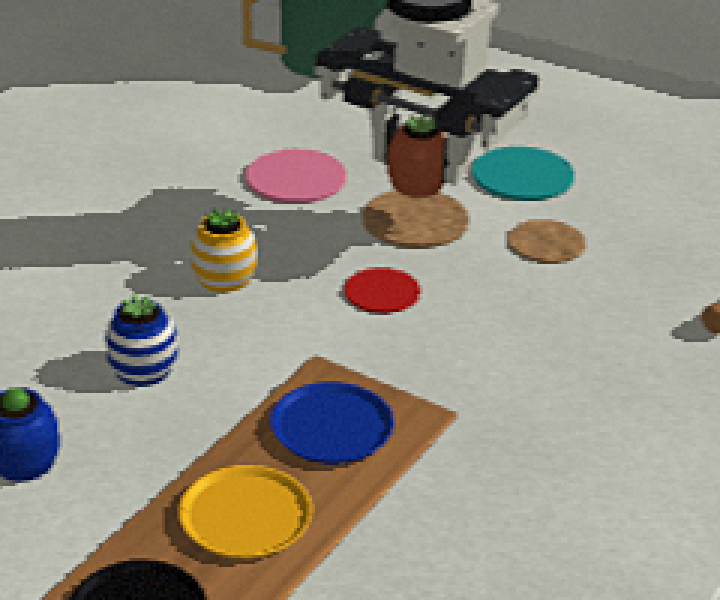

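The terracotta pot hangs upright over the large cork mat, at (417,215) in the crop. Next I lower and release it.

>>> arm_command:
  commands:
    - {"tx": 0, "ty": 0, "tz": 0.03, "twist": 0}
    - {"tx": 0, "ty": 0, "tz": 0.07, "twist": 0}
    - {"tx": 0, "ty": 0, "tz": 0.11, "twist": 0}
    - {"tx": 0, "ty": 0, "tz": 0.135, "twist": 0}
    - {"tx": 0, "ty": 0, "tz": 0.15, "twist": 0}
    - {"tx": 0, "ty": 0, "tz": 0.158, "twist": 0}
    - {"tx": 0, "ty": 0, "tz": 0.158, "twist": 0}
    - {"tx": 0, "ty": 0, "tz": 0.158, "twist": 0}

```text
t: 8.92
eef_pos: [0.5224, 0.4013, 0.0216]
ee_rot: [3.141, -0.002, -1.57]
force: [-9.7, -5.2, 17.0]
width: 0.0591
gripper_force: 25.0
```

>>> arm_command:
  commands:
    - {"tx": 0, "ty": 0, "tz": 0, "twist": 0}
    - {"tx": 0, "ty": 0, "tz": 0, "twist": 0}
    - {"tx": 0, "ty": 0, "tz": 0, "twist": 0}
    - {"tx": 0, "ty": 0, "tz": 0, "twist": 0}
    - {"tx": 0, "ty": 0, "tz": 0, "twist": 0}
    - {"tx": 0, "ty": 0, "tz": 0, "twist": 0}
    - {"tx": 0, "ty": 0, "tz": 0, "twist": 0}
    - {"tx": 0, "ty": 0, "tz": 0, "twist": 0}
  claw: 1

```text
t: 9.58
eef_pos: [0.5234, 0.4021, 0.0199]
ee_rot: [3.141, -0.0, -1.571]
force: [0.6, -0.6, -0.6]
width: 0.0877
gripper_force: 0.0
```

>>> arm_command:
  commands:
    - {"tx": 0, "ty": 0, "tz": -0.05, "twist": 0}
    - {"tx": 0, "ty": 0, "tz": -0.15, "twist": 0}
    - {"tx": 0, "ty": 0, "tz": -0.28, "twist": 0}
    - {"tx": 0, "ty": 0, "tz": -0.42, "twist": 0}
    - {"tx": 0, "ty": 0, "tz": -0.55, "twist": 0}
    - {"tx": 0.1, "ty": 0, "tz": -0.65, "twist": 0}
    - {"tx": 0.22, "ty": 0, "tz": -0.7, "twist": 0}
    - {"tx": 0.36, "ty": 0.05, "tz": -0.74, "twist": 0}

```text
t: 10.25
eef_pos: [0.5124, 0.3125, 0.2079]
ee_rot: [-3.138, 0.002, -1.57]
force: [0.4, -0.2, -0.4]
width: 0.0874
gripper_force: 0.0
```

```bash
python3 -c "
from w import *
im,cal=look(['pot_yellow','pot_blue','saucer_blue','terracotta_pot','cork_mat'],'',.041)
for n in('pot_yellow','pot_blue'):
  for d in spot_point(n,'wrist'): print(n,d['score'],d['uv'],world('wrist',d['uv'],.0,cal))
"
```

```text
tcp [0.5124 0.3125 0.2079]
pot_yellow 0.82 [377.0, 81.0, 446.0, 143.0] [0.4264 0.218 ]
pot_yellow 0.55 [148.0, 0.0, 240.0, 35.0] [0.6202 0.1271]
saucer_blue 0.93 [147.0, 0.0, 238.0, 33.0] [0.621  0.1262]
terracotta_pot 0.67 [277.0, 271.0, 336.0, 316.0] [0.5191 0.3886]
cork_mat 0.84 [259.0, 249.0, 355.0, 314.0] [0.5185 0.3757]
cork_mat 0.75 [393.0, 251.0, 479.0, 317.0] [0.3916 0.3796]
cork_mat 0.65 [231.0, 355.0, 308.0, 389.0] [0.5594 0.4834]
pot_yellow 0.63 [403.4, 114.2] [0.42400165 0.21766533 0.        ]
```

>>> arm_command:
  commands:
    - {"tx": 0.12, "ty": 0.1, "tz": 0, "twist": 0}
    - {"tx": 0.24, "ty": 0.22, "tz": 0, "twist": 0}
    - {"tx": 0.33, "ty": 0.3, "tz": 0.03, "twist": 0}
    - {"tx": 0.376, "ty": 0.345, "tz": 0.1, "twist": 0}
    - {"tx": 0.376, "ty": 0.35, "tz": 0.22, "twist": 0}
    - {"tx": 0.376, "ty": 0.35, "tz": 0.34, "twist": 0}
    - {"tx": 0.376, "ty": 0.35, "tz": 0.38, "twist": 0}
    - {"tx": 0.376, "ty": 0.35, "tz": 0.38, "twist": 0}

```text
t: 11.32
eef_pos: [0.4219, 0.2171, 0.1071]
ee_rot: [3.137, -0.004, -1.571]
force: [-0.9, -0.5, 0.1]
width: 0.0879
gripper_force: 0.0
```

>>> arm_command:
  commands:
    - {"tx": 0, "ty": 0, "tz": 0.06, "twist": 0}
    - {"tx": 0, "ty": 0, "tz": 0.14, "twist": 0}
    - {"tx": 0, "ty": 0, "tz": 0.22, "twist": 0}
    - {"tx": 0, "ty": 0, "tz": 0.29, "twist": 0}
    - {"tx": 0, "ty": 0, "tz": 0.34, "twist": 0}
    - {"tx": 0, "ty": 0, "tz": 0.37, "twist": 0}
    - {"tx": 0, "ty": 0, "tz": 0.385, "twist": 0}
    - {"tx": 0, "ty": 0, "tz": 0.385, "twist": 0}

```text
t: 11.98
eef_pos: [0.4236, 0.2185, 0.0136]
ee_rot: [3.141, -0.001, -1.57]
force: [-0.4, -0.1, 0.4]
width: 0.0876
gripper_force: 0.0
```

>>> arm_command:
  commands:
    - {"tx": 0, "ty": 0, "tz": 0, "twist": 0}
    - {"tx": 0, "ty": 0, "tz": 0, "twist": 0}
    - {"tx": 0, "ty": 0, "tz": 0, "twist": 0}
    - {"tx": 0, "ty": 0, "tz": 0, "twist": 0}
    - {"tx": 0, "ty": 0, "tz": 0, "twist": 0}
    - {"tx": 0, "ty": 0, "tz": 0, "twist": 0}
    - {"tx": 0, "ty": 0, "tz": 0, "twist": 0}
    - {"tx": 0, "ty": 0, "tz": 0, "twist": 0}
  claw: 0.5
  grip_force: 25

```text
t: 12.65
eef_pos: [0.4239, 0.2186, 0.0144]
ee_rot: [-3.141, 0.001, -1.571]
force: [-0.3, 0.6, 5.5]
width: 0.0598
gripper_force: 25.0
```

>>> arm_command:
  commands:
    - {"tx": 0, "ty": 0, "tz": -0.03, "twist": 0}
    - {"tx": 0, "ty": 0, "tz": -0.09, "twist": 0}
    - {"tx": 0, "ty": 0, "tz": -0.19, "twist": 0}
    - {"tx": 0.02, "ty": -0.02, "tz": -0.3, "twist": 0}
    - {"tx": 0.06, "ty": -0.05, "tz": -0.39, "twist": 0}
    - {"tx": 0.12, "ty": -0.1, "tz": -0.44, "twist": 0}
    - {"tx": 0.2, "ty": -0.16, "tz": -0.47, "twist": 0}
    - {"tx": 0.3, "ty": -0.24, "tz": -0.48, "twist": 0}

```text
t: 13.32
eef_pos: [0.4835, 0.1431, 0.1357]
ee_rot: [-3.14, 0.002, -1.569]
force: [-0.1, 0.4, -3.1]
width: 0.0593
gripper_force: 25.0
```

>>> arm_command:
  commands:
    - {"tx": 0.11, "ty": -0.09, "tz": 0, "twist": 0}
    - {"tx": 0.22, "ty": -0.18, "tz": 0, "twist": 0}
    - {"tx": 0.34, "ty": -0.28, "tz": 0, "twist": 0}
    - {"tx": 0.46, "ty": -0.38, "tz": 0, "twist": 0}
    - {"tx": 0.57, "ty": -0.47, "tz": 0, "twist": 0}
    - {"tx": 0.65, "ty": -0.54, "tz": 0, "twist": 0}
    - {"tx": 0.7, "ty": -0.58, "tz": 0, "twist": 0}
    - {"tx": 0.722, "ty": -0.598, "tz": 0, "twist": 0}

```text
t: 13.98
eef_pos: [0.633, -0.0394, 0.1329]
ee_rot: [3.14, -0.0, -1.573]
force: [0.1, 0.2, -2.9]
width: 0.0599
gripper_force: 25.0
```

>>> arm_command:
  commands:
    - {"tx": 0, "ty": 0, "tz": 0.03, "twist": 0}
    - {"tx": 0, "ty": 0, "tz": 0.1, "twist": 0}
    - {"tx": 0, "ty": 0, "tz": 0.18, "twist": 0}
    - {"tx": 0, "ty": 0, "tz": 0.26, "twist": 0}
    - {"tx": 0, "ty": 0, "tz": 0.31, "twist": 0}
    - {"tx": 0, "ty": 0, "tz": 0.33, "twist": 0}
    - {"tx": 0, "ty": 0, "tz": 0.33, "twist": 0}
    - {"tx": 0, "ty": 0, "tz": 0.33, "twist": 0}

```text
t: 14.65
eef_pos: [0.6327, -0.0366, 0.0517]
ee_rot: [3.142, -0.0, -1.57]
force: [0.5, -0.8, -2.2]
width: 0.0599
gripper_force: 25.0
```

```bash
python3 -c "
from w import *
im,cal=look(['saucer_black','saucer_blue','pot_black'],'',.016)
im=grab_frame('scene');save('s3.png',im[200:380,200:440].repeat(3,0).repeat(3,1))
"
```

```text
tcp [ 0.6327 -0.0366  0.0517]
saucer_black 0.68 [219.0, 1.0, 404.0, 125.0] [ 0.6331 -0.1475]
pot_black 0.56 [582.0, 0.0, 638.0, 39.0] [ 0.4356 -0.205 ]
```

View pics/s3.png

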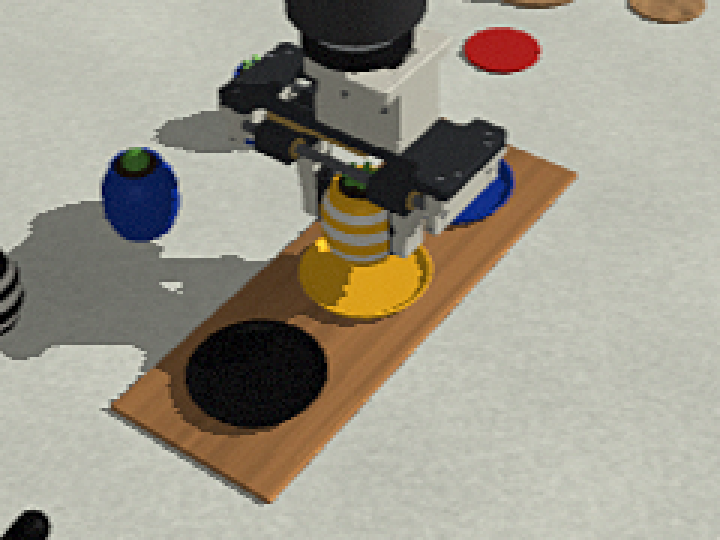

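The yellow pot hangs over the middle of the yellow saucer. Lowering and releasing it.

>>> arm_command:
  commands:
    - {"tx": 0, "ty": 0, "tz": 0.02, "twist": 0}
    - {"tx": 0, "ty": 0, "tz": 0.045, "twist": 0}
    - {"tx": 0, "ty": 0, "tz": 0.07, "twist": 0}
    - {"tx": 0, "ty": 0, "tz": 0.085, "twist": 0}
    - {"tx": 0, "ty": 0, "tz": 0.095, "twist": 0}
    - {"tx": 0, "ty": 0, "tz": 0.103, "twist": 0}
    - {"tx": 0, "ty": 0, "tz": 0.105, "twist": 0}
    - {"tx": 0, "ty": 0, "tz": 0.105, "twist": 0}

```text
t: 15.57
eef_pos: [0.6324, -0.0376, 0.0254]
ee_rot: [3.141, -0.0, -1.571]
force: [-3.4, -0.3, 3.9]
width: 0.0592
gripper_force: 25.0
```

>>> arm_command:
  commands:
    - {"tx": 0, "ty": 0, "tz": 0, "twist": 0}
    - {"tx": 0, "ty": 0, "tz": 0, "twist": 0}
    - {"tx": 0, "ty": 0, "tz": 0, "twist": 0}
    - {"tx": 0, "ty": 0, "tz": 0, "twist": 0}
    - {"tx": 0, "ty": 0, "tz": 0, "twist": 0}
    - {"tx": 0, "ty": 0, "tz": 0, "twist": 0}
    - {"tx": 0, "ty": 0, "tz": 0, "twist": 0}
    - {"tx": 0, "ty": 0, "tz": 0, "twist": 0}
  claw: 1

```text
t: 16.23
eef_pos: [0.6329, -0.0374, 0.025]
ee_rot: [-3.142, -0.0, -1.571]
force: [0.2, -0.4, 0.1]
width: 0.0872
gripper_force: 0.0
```

>>> arm_command:
  commands:
    - {"tx": 0, "ty": 0, "tz": -0.05, "twist": 0}
    - {"tx": 0, "ty": 0, "tz": -0.15, "twist": 0}
    - {"tx": 0, "ty": 0, "tz": -0.28, "twist": 0}
    - {"tx": 0, "ty": 0, "tz": -0.42, "twist": 0}
    - {"tx": 0, "ty": 0.05, "tz": -0.55, "twist": 0}
    - {"tx": -0.05, "ty": 0.15, "tz": -0.65, "twist": 0}
    - {"tx": -0.15, "ty": 0.25, "tz": -0.7, "twist": 0}
    - {"tx": -0.27, "ty": 0.35, "tz": -0.72, "twist": 0}

```text
t: 16.9
eef_pos: [0.5456, 0.03, 0.2077]
ee_rot: [-3.138, 0.001, -1.573]
force: [1.0, 0.3, 0.1]
width: 0.0874
gripper_force: 0.0
```

>>> arm_command:
  commands:
    - {"tx": -0.12, "ty": 0.1, "tz": 0, "twist": 0}
    - {"tx": -0.22, "ty": 0.2, "tz": 0, "twist": 0}
    - {"tx": -0.3, "ty": 0.3, "tz": 0, "twist": 0}
    - {"tx": -0.35, "ty": 0.36, "tz": 0, "twist": 0}
    - {"tx": -0.38, "ty": 0.4, "tz": 0, "twist": 0}
    - {"tx": -0.4, "ty": 0.4, "tz": 0, "twist": 0}
    - {"tx": -0.4, "ty": 0.4, "tz": 0, "twist": 0}
    - {"tx": -0.4, "ty": 0.4, "tz": 0, "twist": 0}

```text
t: 17.57
eef_pos: [0.4458, 0.1303, 0.2052]
ee_rot: [-3.141, 0.0, -1.57]
force: [0.5, -0.0, -0.4]
width: 0.0877
gripper_force: 0.0
```

```bash
python3 -c "
from w import *
im,cal=look(['pot_blue','plain_blue_pot','saucer_blue'],'w4.png',.041)
for d in spot_point('pot_blue','wrist'): print(d['score'],d['uv'],world('wrist',d['uv'],.0,cal))
"
```

```text
tcp [0.4458 0.1303 0.2052]
pot_blue 0.67 [274.0, 115.0, 342.0, 181.0] [0.4501 0.0692]
plain_blue_pot 0.79 [278.0, 0.0, 340.0, 24.0] [ 0.4492 -0.0529]
saucer_blue 0.76 [94.0, 123.0, 177.0, 217.0] [0.6123 0.0837]
0.65 [313.0, 147.8] [0.44580814 0.07045714 0.        ]
```

View pics/w4.png

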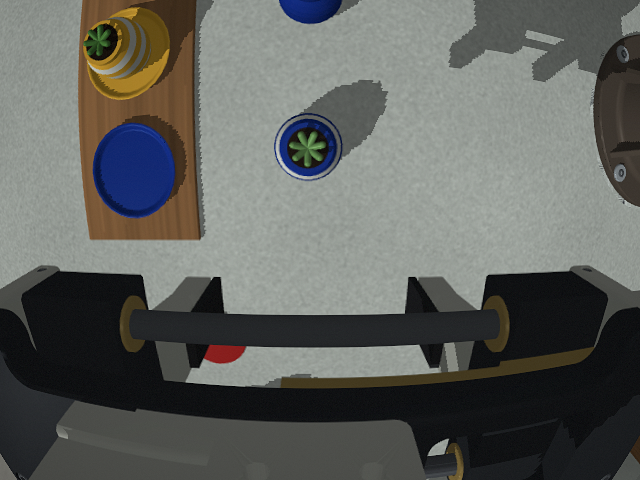

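The striped blue pot is at (309,147), the plain blue pot at (310,5) at the edge, and the yellow pot is standing in the yellow saucer. Now grasping the striped blue one.

>>> arm_command:
  commands:
    - {"tx": 0.1, "ty": -0.005, "tz": 0, "twist": 0}
    - {"tx": 0.2, "ty": -0.012, "tz": 0.03, "twist": 0}
    - {"tx": 0.24, "ty": -0.015, "tz": 0.1, "twist": 0}
    - {"tx": 0.24, "ty": -0.015, "tz": 0.22, "twist": 0}
    - {"tx": 0.24, "ty": -0.015, "tz": 0.36, "twist": 0}
    - {"tx": 0.24, "ty": -0.015, "tz": 0.5, "twist": 0}
    - {"tx": 0.24, "ty": -0.015, "tz": 0.6, "twist": 0}
    - {"tx": 0.24, "ty": -0.015, "tz": 0.66, "twist": 0}

```text
t: 18.48
eef_pos: [0.4478, 0.0687, 0.0372]
ee_rot: [3.138, -0.002, -1.572]
force: [-0.3, -0.7, 0.2]
width: 0.0875
gripper_force: 0.0
```

>>> arm_command:
  commands:
    - {"tx": 0, "ty": 0, "tz": 0.05, "twist": 0}
    - {"tx": 0, "ty": 0, "tz": 0.085, "twist": 0}
    - {"tx": 0, "ty": 0, "tz": 0.104, "twist": 0}
    - {"tx": 0, "ty": 0, "tz": 0.104, "twist": 0}
    - {"tx": 0, "ty": 0, "tz": 0.104, "twist": 0}
    - {"tx": 0, "ty": 0, "tz": 0.104, "twist": 0}
    - {"tx": 0, "ty": 0, "tz": 0.104, "twist": 0}
    - {"tx": 0, "ty": 0, "tz": 0.104, "twist": 0}

```text
t: 19.15
eef_pos: [0.4496, 0.0704, 0.0147]
ee_rot: [-3.14, 0.001, -1.571]
force: [-0.7, -0.6, 0.3]
width: 0.0877
gripper_force: 0.0
```

>>> arm_command:
  commands:
    - {"tx": 0, "ty": 0, "tz": 0, "twist": 0}
    - {"tx": 0, "ty": 0, "tz": 0, "twist": 0}
    - {"tx": 0, "ty": 0, "tz": 0, "twist": 0}
    - {"tx": 0, "ty": 0, "tz": 0, "twist": 0}
    - {"tx": 0, "ty": 0, "tz": 0, "twist": 0}
    - {"tx": 0, "ty": 0, "tz": 0, "twist": 0}
    - {"tx": 0, "ty": 0, "tz": 0, "twist": 0}
    - {"tx": 0, "ty": 0, "tz": 0, "twist": 0}
  claw: 0.5
  grip_force: 25

```text
t: 19.82
eef_pos: [0.4494, 0.0703, 0.0142]
ee_rot: [-3.141, 0.0, -1.571]
force: [1.3, 0.5, 1.4]
width: 0.0595
gripper_force: 25.0
```

>>> arm_command:
  commands:
    - {"tx": 0, "ty": 0, "tz": -0.03, "twist": 0}
    - {"tx": 0, "ty": 0, "tz": -0.09, "twist": 0}
    - {"tx": 0, "ty": 0, "tz": -0.19, "twist": 0}
    - {"tx": 0, "ty": -0.02, "tz": -0.3, "twist": 0}
    - {"tx": 0, "ty": -0.06, "tz": -0.39, "twist": 0}
    - {"tx": -0.01, "ty": -0.12, "tz": -0.44, "twist": 0}
    - {"tx": -0.015, "ty": -0.2, "tz": -0.47, "twist": 0}
    - {"tx": -0.02, "ty": -0.3, "tz": -0.48, "twist": 0}

```text
t: 20.48
eef_pos: [0.5243, 0.0752, 0.1364]
ee_rot: [-3.14, 0.001, -1.571]
force: [-0.0, 1.2, -2.1]
width: 0.0595
gripper_force: 25.0
```

>>> arm_command:
  commands:
    - {"tx": -0.01, "ty": -0.1, "tz": 0, "twist": 0}
    - {"tx": -0.02, "ty": -0.2, "tz": 0, "twist": 0}
    - {"tx": -0.03, "ty": -0.3, "tz": 0, "twist": 0}
    - {"tx": -0.04, "ty": -0.37, "tz": 0, "twist": 0}
    - {"tx": -0.045, "ty": -0.415, "tz": 0.03, "twist": 0}
    - {"tx": -0.047, "ty": -0.435, "tz": 0.08, "twist": 0}
    - {"tx": -0.047, "ty": -0.438, "tz": 0.14, "twist": 0}
    - {"tx": -0.047, "ty": -0.438, "tz": 0.2, "twist": 0}

```text
t: 21.15
eef_pos: [0.6323, 0.0865, 0.0822]
ee_rot: [3.14, -0.0, -1.572]
force: [-0.3, -0.4, -2.8]
width: 0.0596
gripper_force: 25.0
```

>>> arm_command:
  commands:
    - {"tx": 0, "ty": 0, "tz": 0.05, "twist": 0}
    - {"tx": 0, "ty": 0, "tz": 0.09, "twist": 0}
    - {"tx": 0, "ty": 0, "tz": 0.12, "twist": 0}
    - {"tx": 0, "ty": 0, "tz": 0.13, "twist": 0}
    - {"tx": 0, "ty": 0, "tz": 0.13, "twist": 0}
    - {"tx": 0, "ty": 0, "tz": 0.13, "twist": 0}
    - {"tx": 0, "ty": 0, "tz": 0.13, "twist": 0}
    - {"tx": 0, "ty": 0, "tz": 0.13, "twist": 0}

```text
t: 21.82
eef_pos: [0.6341, 0.0871, 0.0524]
ee_rot: [-3.14, 0.001, -1.571]
force: [-0.7, -0.3, -2.2]
width: 0.0592
gripper_force: 25.0
```

```bash
python3 -c "
from w import *
im=grab_frame('scene');save('s4.png',im[200:380,200:440].repeat(3,0).repeat(3,1))
"
```

```text
(no output)
```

View pics/s4.png

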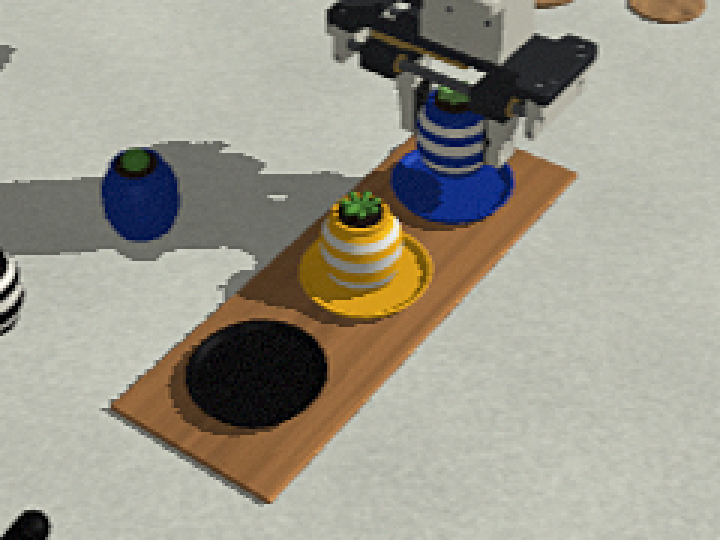

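Blue pot over the blue saucer, and yellow is fine. Lower, release, and go on to the black pot.

>>> arm_command:
  commands:
    - {"tx": 0, "ty": 0, "tz": 0.02, "twist": 0}
    - {"tx": 0, "ty": 0, "tz": 0.045, "twist": 0}
    - {"tx": 0, "ty": 0, "tz": 0.07, "twist": 0}
    - {"tx": 0, "ty": 0, "tz": 0.085, "twist": 0}
    - {"tx": 0, "ty": 0, "tz": 0.095, "twist": 0}
    - {"tx": 0, "ty": 0, "tz": 0.103, "twist": 0}
    - {"tx": 0, "ty": 0, "tz": 0.107, "twist": 0}
    - {"tx": 0, "ty": 0, "tz": 0.107, "twist": 0}

```text
t: 22.53
eef_pos: [0.6333, 0.0867, 0.0252]
ee_rot: [3.141, -0.0, -1.571]
force: [-3.0, 0.3, 3.2]
width: 0.0597
gripper_force: 25.0
```

>>> arm_command:
  commands:
    - {"tx": 0, "ty": 0, "tz": 0, "twist": 0}
    - {"tx": 0, "ty": 0, "tz": 0, "twist": 0}
    - {"tx": 0, "ty": 0, "tz": 0, "twist": 0}
    - {"tx": 0, "ty": 0, "tz": 0, "twist": 0}
    - {"tx": 0, "ty": 0, "tz": 0, "twist": 0}
    - {"tx": 0, "ty": 0, "tz": 0, "twist": 0}
    - {"tx": 0, "ty": 0, "tz": 0, "twist": 0}
    - {"tx": 0, "ty": 0, "tz": 0, "twist": 0}
  claw: 1

```text
t: 23.2
eef_pos: [0.6337, 0.0869, 0.0248]
ee_rot: [-3.142, -0.0, -1.571]
force: [-1.1, 0.4, 0.5]
width: 0.0877
gripper_force: 0.0
```

>>> arm_command:
  commands:
    - {"tx": 0, "ty": 0, "tz": -0.05, "twist": 0}
    - {"tx": 0, "ty": 0, "tz": -0.15, "twist": 0}
    - {"tx": 0, "ty": 0, "tz": -0.28, "twist": 0}
    - {"tx": 0, "ty": 0, "tz": -0.42, "twist": 0}
    - {"tx": 0, "ty": 0, "tz": -0.55, "twist": 0}
    - {"tx": 0.05, "ty": 0.05, "tz": -0.65, "twist": 0}
    - {"tx": 0.13, "ty": 0.12, "tz": -0.7, "twist": 0}
    - {"tx": 0.23, "ty": 0.2, "tz": -0.72, "twist": 0}

```text
t: 23.87
eef_pos: [0.5848, 0.0298, 0.2087]
ee_rot: [-3.136, 0.001, -1.569]
force: [0.4, -0.9, 0.7]
width: 0.0877
gripper_force: 0.0
```

>>> arm_command:
  commands:
    - {"tx": 0.1, "ty": 0.08, "tz": 0, "twist": 0}
    - {"tx": 0.21, "ty": 0.17, "tz": 0, "twist": 0}
    - {"tx": 0.33, "ty": 0.26, "tz": 0, "twist": 0}
    - {"tx": 0.45, "ty": 0.36, "tz": 0, "twist": 0}
    - {"tx": 0.57, "ty": 0.45, "tz": 0, "twist": 0}
    - {"tx": 0.67, "ty": 0.53, "tz": 0, "twist": 0}
    - {"tx": 0.73, "ty": 0.58, "tz": 0, "twist": 0}
    - {"tx": 0.76, "ty": 0.6, "tz": 0, "twist": 0}

```text
t: 24.53
eef_pos: [0.4317, -0.1622, 0.2061]
ee_rot: [-3.14, 0.0, -1.573]
force: [-0.3, -0.1, 0.6]
width: 0.0876
gripper_force: 0.0
```

```bash
python3 -c "
from w import *
im,cal=look(['pot_black','saucer_black'],'w5.png',.041)
for d in spot_point('pot_black','wrist'): print(d['score'],d['uv'],world('wrist',d['uv'],.0,cal))
"
```

```text
tcp [ 0.4317 -0.1622  0.2061]
pot_black 0.89 [287.0, 112.0, 354.0, 181.0] [ 0.4252 -0.2247]
pot_black 0.18 [43.0, 0.0, 234.0, 25.0] [ 0.5946 -0.3621]
saucer_black 0.97 [87.0, 170.0, 161.0, 258.0] [ 0.6159 -0.1675]
0.87 [318.5, 146.4] [ 0.42639481 -0.22338551  0.        ]
```

View pics/w5.png

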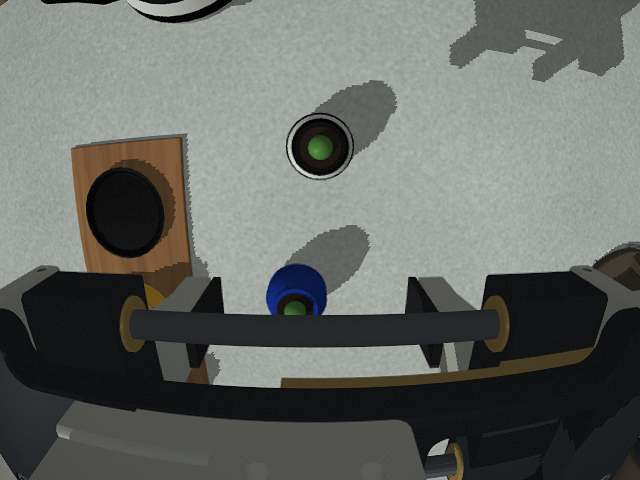

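The black striped pot is at (320,146), with the plain blue pot at (297,292) and clear of it. Grasping black.

>>> arm_command:
  commands:
    - {"tx": 0.1, "ty": 0.01, "tz": 0, "twist": 0}
    - {"tx": 0.2, "ty": 0.02, "tz": 0.03, "twist": 0}
    - {"tx": 0.252, "ty": 0.03, "tz": 0.1, "twist": 0}
    - {"tx": 0.252, "ty": 0.03, "tz": 0.22, "twist": 0}
    - {"tx": 0.252, "ty": 0.03, "tz": 0.36, "twist": 0}
    - {"tx": 0.252, "ty": 0.03, "tz": 0.5, "twist": 0}
    - {"tx": 0.252, "ty": 0.03, "tz": 0.6, "twist": 0}
    - {"tx": 0.252, "ty": 0.03, "tz": 0.66, "twist": 0}

```text
t: 25.4
eef_pos: [0.4254, -0.2226, 0.0368]
ee_rot: [3.138, 0.001, -1.57]
force: [0.1, 0.5, -0.3]
width: 0.0876
gripper_force: 0.0
```

>>> arm_command:
  commands:
    - {"tx": 0, "ty": 0, "tz": 0.05, "twist": 0}
    - {"tx": 0, "ty": 0, "tz": 0.085, "twist": 0}
    - {"tx": 0, "ty": 0, "tz": 0.104, "twist": 0}
    - {"tx": 0, "ty": 0, "tz": 0.104, "twist": 0}
    - {"tx": 0, "ty": 0, "tz": 0.104, "twist": 0}
    - {"tx": 0, "ty": 0, "tz": 0.104, "twist": 0}
    - {"tx": 0, "ty": 0, "tz": 0.104, "twist": 0}
    - {"tx": 0, "ty": 0, "tz": 0.104, "twist": 0}

```text
t: 26.07
eef_pos: [0.4266, -0.2237, 0.0145]
ee_rot: [-3.14, -0.0, -1.571]
force: [0.6, 0.3, -0.2]
width: 0.0872
gripper_force: 0.0
```

>>> arm_command:
  commands:
    - {"tx": 0, "ty": 0, "tz": 0, "twist": 0}
    - {"tx": 0, "ty": 0, "tz": 0, "twist": 0}
    - {"tx": 0, "ty": 0, "tz": 0, "twist": 0}
    - {"tx": 0, "ty": 0, "tz": 0, "twist": 0}
    - {"tx": 0, "ty": 0, "tz": 0, "twist": 0}
    - {"tx": 0, "ty": 0, "tz": 0, "twist": 0}
    - {"tx": 0, "ty": 0, "tz": 0, "twist": 0}
    - {"tx": 0, "ty": 0, "tz": 0, "twist": 0}
  claw: 0.5
  grip_force: 25

```text
t: 26.73
eef_pos: [0.4264, -0.2237, 0.0139]
ee_rot: [-3.141, -0.0, -1.571]
force: [1.1, 0.0, -0.2]
width: 0.0594
gripper_force: 25.0
```

>>> arm_command:
  commands:
    - {"tx": 0, "ty": 0, "tz": -0.03, "twist": 0}
    - {"tx": 0, "ty": 0, "tz": -0.09, "twist": 0}
    - {"tx": 0, "ty": 0, "tz": -0.19, "twist": 0}
    - {"tx": 0, "ty": -0.02, "tz": -0.3, "twist": 0}
    - {"tx": -0.02, "ty": -0.06, "tz": -0.39, "twist": 0}
    - {"tx": -0.04, "ty": -0.12, "tz": -0.44, "twist": 0}
    - {"tx": -0.06, "ty": -0.2, "tz": -0.47, "twist": 0}
    - {"tx": -0.09, "ty": -0.3, "tz": -0.48, "twist": 0}

```text
t: 27.4
eef_pos: [0.5012, -0.2011, 0.136]
ee_rot: [-3.14, 0.0, -1.572]
force: [0.8, -0.4, -2.4]
width: 0.0595
gripper_force: 25.0
```

>>> arm_command:
  commands:
    - {"tx": -0.03, "ty": -0.1, "tz": 0, "twist": 0}
    - {"tx": -0.06, "ty": -0.21, "tz": 0, "twist": 0}
    - {"tx": -0.09, "ty": -0.32, "tz": 0, "twist": 0}
    - {"tx": -0.12, "ty": -0.42, "tz": 0, "twist": 0}
    - {"tx": -0.14, "ty": -0.48, "tz": 0.02, "twist": 0}
    - {"tx": -0.152, "ty": -0.52, "tz": 0.06, "twist": 0}
    - {"tx": -0.155, "ty": -0.53, "tz": 0.12, "twist": 0}
    - {"tx": -0.155, "ty": -0.53, "tz": 0.18, "twist": 0}

```text
t: 28.07
eef_pos: [0.6333, -0.162, 0.0873]
ee_rot: [3.14, 0.0, -1.571]
force: [0.0, -0.2, -2.8]
width: 0.0597
gripper_force: 25.0
```

>>> arm_command:
  commands:
    - {"tx": 0, "ty": 0, "tz": 0.05, "twist": 0}
    - {"tx": 0, "ty": 0, "tz": 0.1, "twist": 0}
    - {"tx": 0, "ty": 0, "tz": 0.14, "twist": 0}
    - {"tx": 0, "ty": 0, "tz": 0.15, "twist": 0}
    - {"tx": 0, "ty": 0, "tz": 0.15, "twist": 0}
    - {"tx": 0, "ty": 0, "tz": 0.15, "twist": 0}
    - {"tx": 0, "ty": 0, "tz": 0.15, "twist": 0}
    - {"tx": 0, "ty": 0, "tz": 0.15, "twist": 0}

```text
t: 28.73
eef_pos: [0.6342, -0.1624, 0.0523]
ee_rot: [-3.14, -0.0, -1.571]
force: [0.4, -0.2, -2.6]
width: 0.0593
gripper_force: 25.0
```

```bash
python3 -c "
from w import *
im=grab_frame('scene');save('s5.png',im[200:380,200:440].repeat(3,0).repeat(3,1))
"
```

```text
(no output)
```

View pics/s5.png

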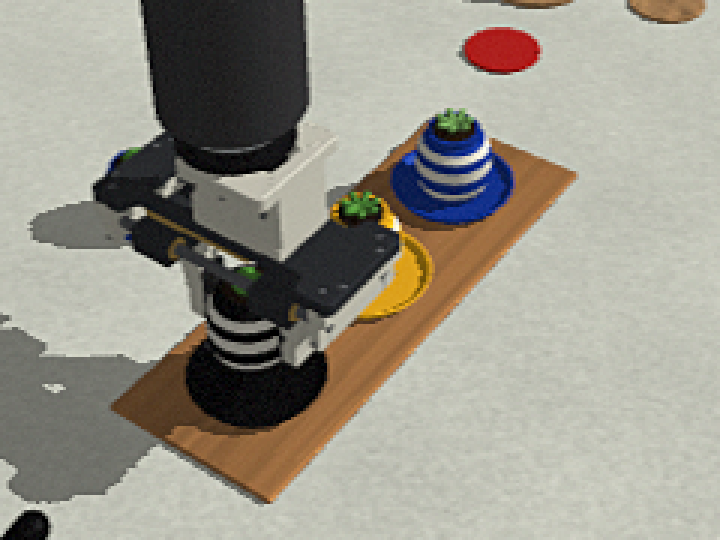

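Black is over the black saucer. Lower, release, retreat, then check everything.

>>> arm_command:
  commands:
    - {"tx": 0, "ty": 0, "tz": 0.02, "twist": 0}
    - {"tx": 0, "ty": 0, "tz": 0.045, "twist": 0}
    - {"tx": 0, "ty": 0, "tz": 0.07, "twist": 0}
    - {"tx": 0, "ty": 0, "tz": 0.085, "twist": 0}
    - {"tx": 0, "ty": 0, "tz": 0.095, "twist": 0}
    - {"tx": 0, "ty": 0, "tz": 0.103, "twist": 0}
    - {"tx": 0, "ty": 0, "tz": 0.107, "twist": 0}
    - {"tx": 0, "ty": 0, "tz": 0.107, "twist": 0}

```text
t: 29.45
eef_pos: [0.6333, -0.1624, 0.0249]
ee_rot: [3.141, -0.0, -1.571]
force: [-2.4, 0.8, 2.1]
width: 0.0596
gripper_force: 25.0
```

>>> arm_command:
  commands:
    - {"tx": 0, "ty": 0, "tz": 0, "twist": 0}
    - {"tx": 0, "ty": 0, "tz": 0, "twist": 0}
    - {"tx": 0, "ty": 0, "tz": 0, "twist": 0}
    - {"tx": 0, "ty": 0, "tz": 0, "twist": 0}
    - {"tx": 0, "ty": 0, "tz": 0, "twist": 0}
    - {"tx": 0, "ty": 0, "tz": 0, "twist": 0}
    - {"tx": 0, "ty": 0, "tz": 0, "twist": 0}
    - {"tx": 0, "ty": 0, "tz": 0, "twist": 0}
  claw: 1

```text
t: 30.12
eef_pos: [0.6336, -0.1624, 0.0246]
ee_rot: [-3.142, -0.0, -1.571]
force: [0.8, 0.1, 0.5]
width: 0.0878
gripper_force: 0.0
```

>>> arm_command:
  commands:
    - {"tx": 0, "ty": 0, "tz": -0.05, "twist": 0}
    - {"tx": 0, "ty": 0, "tz": -0.15, "twist": 0}
    - {"tx": 0, "ty": 0, "tz": -0.28, "twist": 0}
    - {"tx": 0, "ty": 0, "tz": -0.42, "twist": 0}
    - {"tx": 0, "ty": 0, "tz": -0.55, "twist": 0}
    - {"tx": -0.05, "ty": 0.05, "tz": -0.68, "twist": 0}
    - {"tx": -0.13, "ty": 0.12, "tz": -0.78, "twist": 0}
    - {"tx": -0.25, "ty": 0.2, "tz": -0.85, "twist": 0}

```text
t: 30.78
eef_pos: [0.5841, -0.1007, 0.2408]
ee_rot: [-3.138, -0.001, -1.573]
force: [1.5, 1.3, 1.0]
width: 0.0877
gripper_force: 0.0
```

>>> arm_command:
  commands:
    - {"tx": -0.13, "ty": 0.06, "tz": 0, "twist": 0}
    - {"tx": -0.26, "ty": 0.12, "tz": 0, "twist": 0}
    - {"tx": -0.39, "ty": 0.18, "tz": 0, "twist": 0}
    - {"tx": -0.52, "ty": 0.25, "tz": 0, "twist": 0}
    - {"tx": -0.65, "ty": 0.31, "tz": 0, "twist": 0}
    - {"tx": -0.78, "ty": 0.37, "tz": 0, "twist": 0}
    - {"tx": -0.9, "ty": 0.43, "tz": 0, "twist": 0}
    - {"tx": -1, "ty": 0.5, "tz": 0, "twist": 0}

```text
t: 31.45
eef_pos: [0.4579, 0.1519, 0.2383]
ee_rot: [-3.14, 0.001, -1.57]
force: [0.5, 0.4, 0.5]
width: 0.0877
gripper_force: 0.0
```

```bash
python3 -c "
from w import *
save('end.png',grab_frame('scene'))
im=grab_frame('top');save('endtop.png',im)
for n,z in(('pot_black',.04),('pot_blue',.04),('pot_yellow',.04),('terracotta_pot',.03),('plain_blue_pot',.0),('cork_mat',.006)):
  print(n,[(round(d['score'],2),np.round(world('top',[(d['rect'][0]+d['rect'][2])/2,(d['rect'][1]+d['rect'][3])/2],z)[:2],3)) for d in regions_of(n,'top')[:3]])
"
```

```text
pot_black [(0.91, array([ 0.635, -0.171]))]
pot_blue [(0.88, array([0.63 , 0.086]))]
pot_yellow [(0.85, array([ 0.631, -0.036])), (0.43, array([ 0.561, -0.455]))]
terracotta_pot [(0.65, array([0.522, 0.396]))]
plain_blue_pot [(0.66, array([ 0.449, -0.09 ]))]
cork_mat [(0.9, array([0.575, 0.536])), (0.67, array([0.649, 0.434])), (0.56, array([0.532, 0.409]))]
```

View pics/end.png

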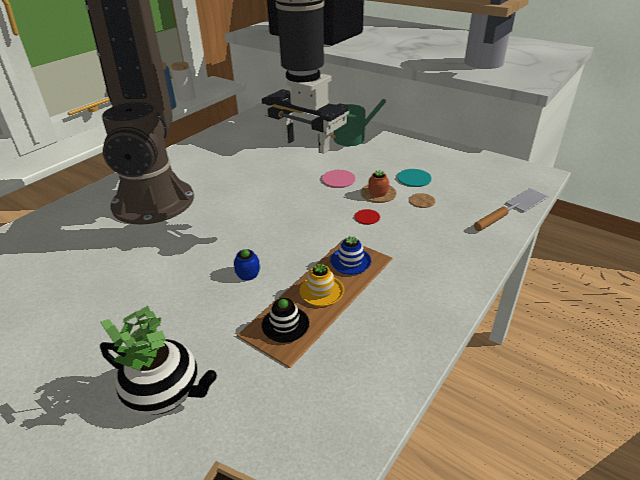

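View pics/endtop.png

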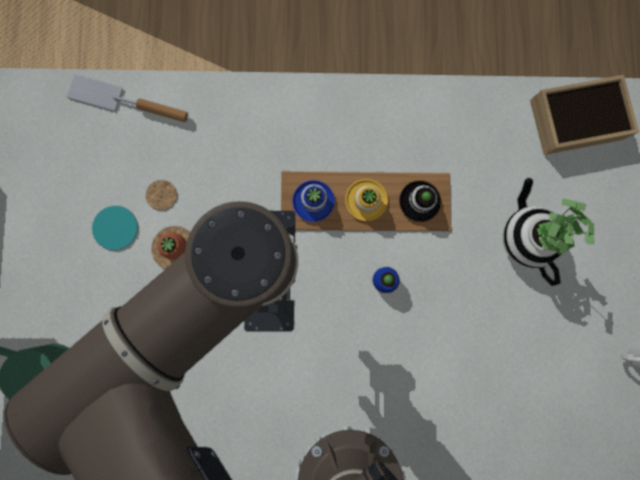

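All the pots stand upright and centred: terracotta on the large cork mat, and yellow, blue and black in their own saucers. The plain blue pot and the teapot have not moved, so I'm handing in.

```bash
python3 -c "
from station import *
print(job_done())"
```

```text
the job is handed in; nothing more can be done
None
```

The job is handed in: the terracotta pot is on the cork mat, each striped pot is upright in the saucer of its colour, and the plain blue pot and teapot are where they were, with about 31 s on the robot clock at my last reading.

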